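# Push the row of lens pots home in the carrier rack and shut the keeper

### The arm

A 6-joint arm with a two-finger parallel gripper is mounted at the origin on a cart in front of the work surface, level with it; the furniture and walls round the work are solid. World frame = base frame: x ahead of the robot, y to its left, z up, the work surface at z = 0. Lengths are in m, angles in rad, forces in N, time in s.
With the tool pointing down it reaches from about 0.275 to 0.85 m from the base axis. Payload 5.2 kg.
Tool frame: the origin (TCP) lies midway between the tips of the shut fingers; the grasp point (between the pads) lies 19 mm behind it; z points along the fingers, y is the line along which they close (so a half turn about z gives the same grasp; the last joint's range is limited). The gripper opens to 85 mm and grips with 20 to 120 N. Pads are 22 mm wide; open, the fingers measure 114 mm over their backs; the gripper's body (76 mm by 85 mm) begins 54 mm behind the grasp point. The pads swing forward as they close: fully open they stand 13 mm farther back than shut.
Start: joints at [1.026, 0.259, 1.535, -0, 1.348, -0.203], TCP at [0.184, 0.518, 0.231] pointing down, gripper open.
Joint ranges: [-3.14, 3.14], [-0.91, 2.08], [0.19, 2.58], [-1.22, 4.36], [0.22, 2.71], [-3.12, 3.12]. Speed limits (rad/s): [2.57, 2.57, 3.14, 3.14, 3.14, 3.14].

### API

Orientations are given as a unit quaternion [x, y, z, w].
In Python, from station import observe, grab_frame, camera_model, close_job, find_in, masks_of gives the robot as it stands.
- The arm moves only by the tool servo_tool, never from a script. Its argument "targets" is a list of rows, each a list of 6 numbers: the shift along the tool's x, y, z in mm, then the turn, a rotation vector about the tool's x, y, z in rad. In form: [[dx, dy, dz, wx, wy, wz], ...]. A call has 1 to 5 rows; each row is the pose to reach, as a shift and turn from the pose commanded when the call began, along the tool's axes at that moment; what a row does not reach only later rows make up. A row lasts 1/8 s, in which the tool goes at most 62.5 mm and 10.7 degrees, less where a joint would pass 70% of its speed; a pose out of reach is approached as far as the arm can. A call with a gripper value outside its range is refused whole. "gripper" is the opening, from 0 (shut) to 1 (fully open), set as the call begins (left out, the last holds). The fingers move at their own pace and stop on an object; "grip_force" is the grip in N (left out, the last holds). Time passes only in rows, so rows that repeat a pose let the fingers close. It gives the time, the measured TCP pose, the force, the opening and the grip force at its end, in the units of the state.
- observe(): the state, without advancing time (a new reading comes with each control period).
- grab_frame(name): name is "side" or "top" or "wrist"; returns the picture (400x640x3 uint8, red, green, blue); there is no depth.
- camera_model(name): a dict with "mtx" (3x3 intrinsics, pixels), "dist" ([k1, k2, p1, p2, k3] as OpenCV has them; the pictures are not rectified), "R" (3x3) and "t" (3): a world point X has camera coordinates R X + t. Camera axes: x right, y down, z forward; pixel columns grow to the right and rows downward; lengths in m; the calibration is good to about 2 mm. A picture is of the moment at which its call begins: read the wrist's pose just before it. camera_model takes no time and is no camera call; for the wrist camera it gives the pose at the moment of the call.
- close_job(): hands the job in; it is judged then, once.
Trained networks look in the newest picture that a camera, given by its name, has taken for a name from the list of things; names that differ only in an ending like _2 or _b are one class to them, and where a whole thing is asked for, a point or a joint stands for the part that bears it (a point fixed in the world has none). Each returns a list of dicts, best first, with "confidence" (0 to 1); they miss things now and then, are a little off and sometimes report something else, mostly with a low value. They report only what shows in the picture. A call takes as long as a camera call. They do not tell look-alikes from the thing itself.
- find_in(camera, query): "position" ([x, y, z] in m, in world coordinates, good to about 4 mm: the middle of the surface that is visible of it).
- masks_of(camera, query): "pixels" (400x640 bool, what is visible of it).
The state is a dict: "clock": time; "joint_pos": joint angles; "dq": joint speeds; "effort": joint torques, N m; "eef_pos": TCP position; "tool_rot": TCP orientation; "wrist_force": force on the tool from outside, world axes, zero at the start; "wrist_torque": the same for the moment, N m; "grip_width": opening from 0.0 (shut) to 1.0 (fully open); "gripper_force": force on a finger pad.
Only numpy, scipy, OpenCV 4.12 (cv2) and the standard library are available. Lean on these libraries where they do the work, as an engineer would, in place of code of your own. Each camera call takes 0.05 s, during which the arm holds its last target. There are 200 camera calls.

### The job

The four black lens pots in the steel carrier rack are to go into the steriliser. With a fingertip behind the last pot, slide the whole row along the rack as one train until the first pot stands against the end stop; then swing the hinged keeper bar fully shut behind the row, up to its rest pin, and take your hand away. Push only on the last pot and on the keeper, lift nothing, keep the row closed up, and leave the spare pot and everything else on the worktop where it is.

Things in the scene. Friction and masses are not known exactly. Their poses are not given: they have to be found in the camera images.
- rack: Open carrier rack of bare steel bars, 380 x 116 mm, fixed to the spot. Origin: centre of its underside on the worktop; x runs along the lane to the end stop, y to the keeper's pivot side, z up. Lane 70 mm wide between round guide rods (tops 21 mm above the worktop), floor of flat bars 8 mm above the worktop, open end at x = -186 mm. Bent-rod handles at both sides, x 0 to 100, to y = +-61, 29 mm high.
- pot_1: Black round lens pot, 66 mm diameter, 33 mm high, 40 to 85 g, number 1 of the row of four in the rack counted from the end stop (the one that must reach the stop). Origin: centre of its underside; z up. It stands upright on the rack's floor, free to slide along the lane, touching its neighbours. Home is rack x = 152 mm.
- pot_2: Black round lens pot, 66 mm diameter, 33 mm high, 40 to 85 g, number 2 of the row of four in the rack counted from the end stop. Origin: centre of its underside; z up. It stands upright on the rack's floor, free to slide along the lane, touching its neighbours. Home is rack x = 86 mm.
- pot_3: Black round lens pot, 66 mm diameter, 33 mm high, 40 to 85 g, number 3 of the row of four in the rack counted from the end stop. Origin: centre of its underside; z up. It stands upright on the rack's floor, free to slide along the lane, touching its neighbours. Home is rack x = 20 mm.
- pot_4: Black round lens pot, 66 mm diameter, 33 mm high, 40 to 85 g, number 4 of the row of four in the rack counted from the end stop (the last one: the one to push). Origin: centre of its underside; z up. It stands upright on the rack's floor, free to slide along the lane, touching its neighbours. Home is rack x = -46 mm.
- stop_face (a point): Middle of the end stop's face, which the first pot must touch: rack x = +185 mm, 24.5 mm above the worktop. The stop is a plate 86 mm wide, its top 35 mm above the worktop.
- keeper_pivot (a point): Vertical pivot axis of the keeper bar, at rack x = -87, y = +48 mm, half-way up the bar (35 mm above the worktop). The pivot hub is 18 mm in diameter, its screw 47 mm high.
- keeper_tip (a point): Free end of the keeper bar, 100 mm from the pivot axis, half-way up the bar. Straight flat steel bar, 5 mm thick, 18 mm tall (26 to 44 mm above the worktop: it passes over the guide rods but not over the pots). Shut, it lies across the lane at rack x = -87 mm against a rest pin (rack y = -49 mm, 46 mm high) and clears the last pot by 5.5 mm if the row is home.
- keeper (a joint): Swing of the keeper bar about its upright pivot, rad. 0 = wide open (bar points back and outward, 140 deg from the rack's x axis); it grows as the bar swings anticlockwise seen from above, over the lane; 2.27 = shut. Stiff pivot (about 0.5 N at 70 mm): the bar stays where it is left. Pots that are not home are in its way.
- pot_spare: Spare lens pot like the others, standing on the worktop beside the rack, not in the row; origin at the centre of its underside. Bystander, not to be moved.
- tray: Small steel instrument tray, 91 x 126 x 16 mm, lying beside the rack; origin at the centre of its underside. Bystander, not to be moved.
- lens_a: Trial lens in a black ring with a tab, 39 x 54 x 6 mm, lying in the tray; origin at the centre of its underside. Bystander, not to be moved.
- lens_b: A second trial lens, 39 x 54 x 6 mm, lying in the tray; origin at the centre of its underside. Bystander, not to be moved.
- eye_pad: Flat sealed eye pad pack, 55 x 95 x 8 mm; origin at the centre of its underside. Bystander, not to be moved.
- penlight: Penlight lying flat, 17 x 114 x 19 mm; origin at the centre of its underside. Bystander, not to be moved.
- lens_case: Contact lens case with two screw caps, 36 x 72 x 18 mm; origin at the centre of its underside. Bystander, not to be moved.
Mind the look-alikes: they are no part of the job. What is shaped like the pot_1 but pink is not meant.

How it is judged:
By the outcome, as a careful person would: the job done as asked, in the order asked, and still so for the second after the job is handed in, with the robot touching nothing.
It also fails if it takes over 48 s, if anything falls off the work surface, if the arm or the gripper's body presses on something with over 40 N, if the wrist force passes 120 N, or if a joint passes its speed limit or range.

## Working session

There is one attempt and no reset: what is moved stays moved. The work goes in short steps, Python scripts to look and compute and a tool call to move; the robot and the scene stay as the last step left them, time stands still between calls to the robot, and variables do not carry over. Pictures are saved under pics/ and viewed, at most 10 in all, crops included, and the job is handed in when it is done.

Besides the shell and the picture viewer there is one more tool, called after "Emit:" as name([rows], argument=value, ...), one row to a line, values as JSON. servo_tool: Moves the arm, as the interface text tells. Its arguments: {"type":"object","properties":{"targets":{"type":"array","items":{"type":"array","items":{"type":"number"}}},"gripper":{"type":"number"},"grip_force":{"type":"number"}},"required":["targets"]}

```bash
mkdir -p pics; ls; python3 - <<'E'
from station import *
import cv2
s=observe();print(s['clock'],s['eef_pos'],s['tool_rot'])
for c in ['top','side']:
    im=grab_frame(c);cv2.imwrite(f'pics/{c}0.png',im[:,:,::-1])
    m=camera_model(c);print(c,m['mtx'],m['t'],m['R'])
    for q in ['rack','pot_1','keeper_tip','keeper_pivot','pot_spare','tray','penlight','lens_case','eye_pad']:
        print(q,[(round(d['confidence'],2),[round(v,3) for v in d['position']]) for d in find_in(c,q)])
E
```

```text
pics
0.0 [0.18404513 0.51771623 0.23047128] [ 1.70056348e-01  9.85433898e-01 -8.72773393e-04 -3.31821727e-04]
top [[412.44472892   0.         323.81560054]
 [  0.         412.44472892 201.66224574]
 [  0.           0.           1.        ]] [0.04420817 0.5653349  1.05146375] [[ 1.74172766e-02 -9.99848301e-01 -1.15767345e-04]
 [-9.85966365e-01 -1.71562272e-02 -1.66060202e-01]
 [ 1.66033025e-01  3.00645919e-03 -9.86115610e-01]]
rack [(0.8, [0.536, 0.084, 0.013]), (0.27, [0.57, 0.146, 0.04])]
pot_1 [(0.96, [0.712, 0.202, 0.031]), (0.92, [0.628, 0.349, 0.034]), (0.91, [0.519, 0.026, 0.04]), (0.66, [0.568, 0.148, 0.041]), (0.64, [0.546, 0.083, 0.041]), (0.59, [0.497, -0.036, 0.04])]
keeper_tip []
keeper_pivot [(0.73, [0.541, 0.08, 0.01])]
pot_spare [(0.71, [0.447, 0.186, 0.032]), (0.15, [0.397, -0.276, 0.013])]
tray [(0.62, [0.685, 0.046, 0.002])]
penlight [(0.71, [0.398, -0.274, 0.013])]
lens_case [(0.53, [0.691, -0.117, 0.015])]
eye_pad [(0.82, [0.418, 0.303, 0.008])]
side [[460.42772431   0.         326.77554528]
 [  0.         460.42772431 191.03177584]
 [  0.           0.           1.        ]] [0.57132605 0.07416991 1.15380576] [[-0.98650828 -0.1630515   0.01468396]
 [-0.09552891  0.50048686 -0.86045752]
 [ 0.13294975 -0.85025121 -0.50931056]]
rack [(0.59, [0.564, 0.16, 0.021])]
pot_1 [(0.9, [0.544, 0.1, 0.039]), (0.87, [0.634, 0.354, 0.032]), (0.77, [0.576, 0.167, 0.038]), (0.71, [0.514, 0.038, 0.04]), (0.68, [0.713, 0.22, 0.033]), (0.52, [0.492, -0.024, 0.042])]
keeper_tip [(0.58, [0.427, -0.015, 0.035])]
keeper_pivot [(0.64, [0.562, 0.16, 0.018])]
pot_spare [(0.86, [0.449, 0.201, 0.03]), (0.39, [0.707, 0.056, 0.009])]
tray [(0.78, [0.687, 0.038, 0.004])]
penlight [(0.62, [0.396, -0.266, 0.01])]
lens_case [(0.45, [0.694, -0.105, 0.013])]
eye_pad [(0.76, [0.415, 0.312, 0.011]), (0.19, [0.493, -0.023, 0.04])]
```

```bash
python3 - <<'E'
import cv2
a=cv2.imread('pics/top0.png');cv2.imwrite('pics/top0c.png',cv2.resize(a[60:360,150:550],None,fx=2,fy=2,interpolation=cv2.INTER_CUBIC))
E
```

```text
(no output)
```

View pics/top0c.png

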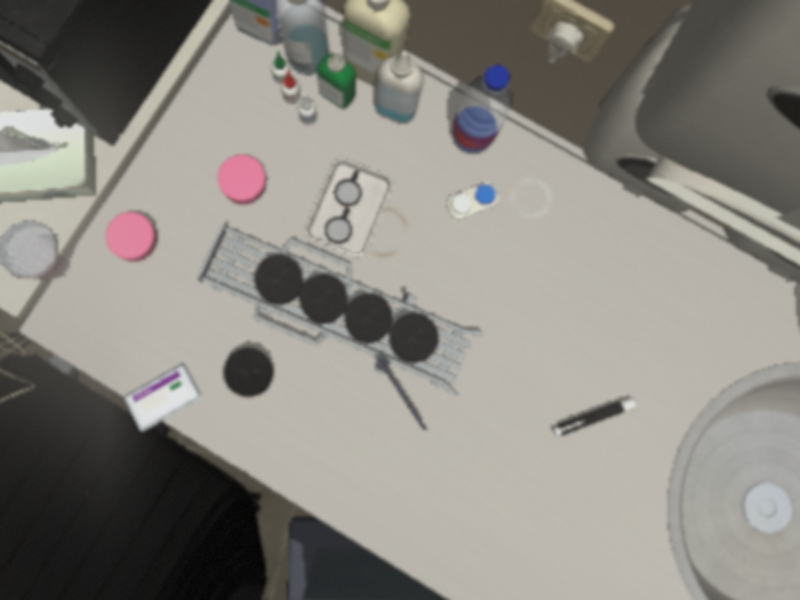

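View pics/side0.png

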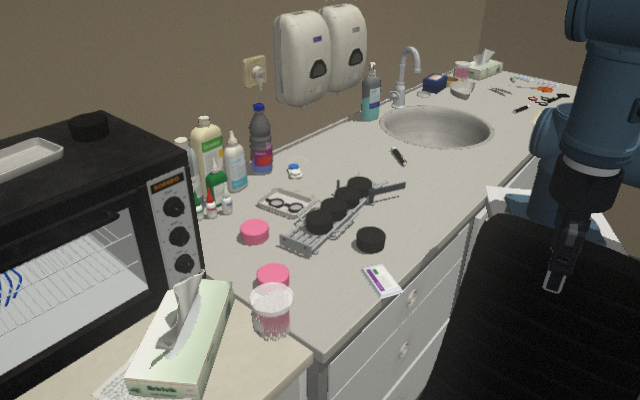

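Top crop: the row of four black pots is at crop (278,278), (323,298), (368,317), (413,337). The end stop is on the left at (215,252), the keeper hub at (382,362) and the keeper tip at (426,429). Look-alikes are the spare black pot (248,370) on the worktop and the pink pots (242,178) and (130,235). The last pot, the one to push, is the right-most in the rack at (413,337). The next step is to fit the rack pose.

```bash
cat > h.py <<'E'
import numpy as np, cv2
from station import *
from scipy.optimize import least_squares
def proj(m,P):
    P=np.asarray(P,float).reshape(-1,3)
    return cv2.projectPoints(P,cv2.Rodrigues(np.array(m['R']))[0],np.array(m['t']),np.array(m['mtx']),np.array(m['dist']))[0][:,0]
def rw(p,P):
    P=np.asarray(P,float).reshape(-1,3);c,s=np.cos(p[2]),np.sin(p[2])
    return np.c_[p[0]+c*P[:,0]-s*P[:,1],p[1]+s*P[:,0]+c*P[:,1],P[:,2]]
def potc(m,p,x):
    t=np.linspace(0,2*np.pi,60)
    C=np.vstack([np.c_[x+.033*np.cos(t),.033*np.sin(t),0*t+z] for z in(.008,.041)])
    h=cv2.convexHull(proj(m,rw(p,C)).astype(np.float32));M=cv2.moments(h)
    return np.array([M['m10']/M['m00'],M['m01']/M['m00']])
E
cat > fit.py <<'E'
from h import *
obs=[]
for c in ['top','side']:
    grab_frame(c);m=camera_model(c)
    for d in masks_of(c,'pot_1'):
        ys,xs=np.nonzero(d['pixels']);print(c,round(d['confidence'],2),len(xs),xs.mean().round(1),ys.mean().round(1),xs.min(),xs.max(),ys.min(),ys.max())
E
python3 fit.py
python3 - <<'E'
import cv2
a=cv2.imread('pics/top0.png');cv2.imwrite('pics/z1.png',cv2.resize(a[165:285,245:405],None,fx=5,fy=5,interpolation=cv2.INTER_CUBIC))
E
```

```text
top 0.75 428 288.4 199.1 277 299 188 210
top 0.71 504 311.1 209.0 299 323 197 221
top 0.71 485 270.4 149.2 259 282 137 162
top 0.7 502 215.1 178.1 203 228 166 190
top 0.68 486 356.3 228.4 344 368 216 240
side 0.86 382 347.9 196.3 334 359 187 209
side 0.85 331 360.1 185.2 347 371 177 198
side 0.81 588 272.8 273.3 257 288 263 284
side 0.73 627 253.9 231.0 240 267 218 244
side 0.66 614 318.7 221.9 305 332 209 235
side 0.65 421 335.2 208.2 321 346 198 221
side 0.16 652 370.5 239.1 356 385 226 252
```

View pics/z1.png

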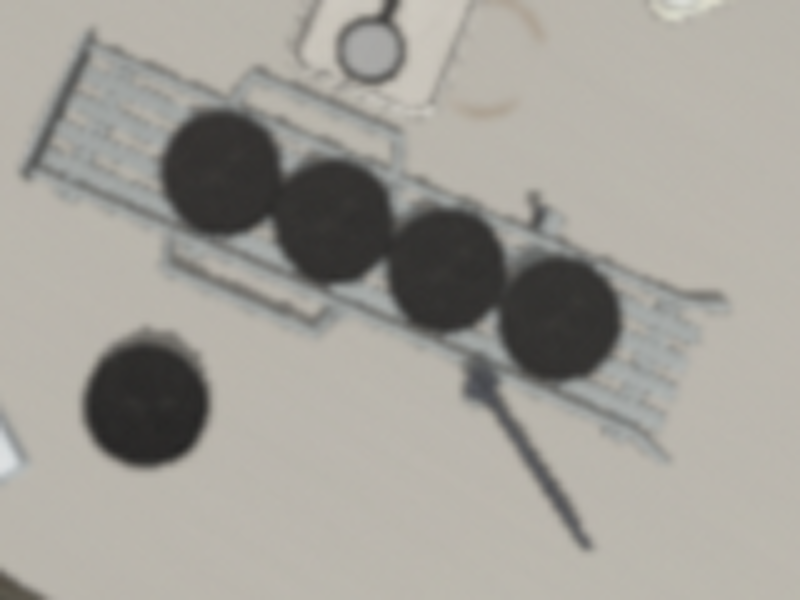

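The close crop confirms the choice: pot 4 is at zoom (560,318), the hub at (481,378), the tip at (588,545), the rest pin at (535,197), and the stop ends at (92,35) and (28,172). The first pot has a clear gap to the stop.

```bash
cat > fit2.py <<'E'
from h import *
mt,ms=camera_model('top'),camera_model('side')
z=lambda a:(np.array(a)+.5)/5-.5+[245,165]
pts=[([.186,-.043,.035],z([92,35])),([.186,.043,.035],z([28,172])),([-.087,.048,.045],z([481,378])),([-.087,-.049,.046],z([535,195]))]
tp=[(0,(288.4,199.1)),(1,(311.1,209)),(3,(356.3,228.4))]
sp=[(3,(360.1,185.2)),(2,(347.9,196.3)),(1,(335.2,208.2)),(0,(318.7,221.9))]
tip=z([586,543])
def f(v):
    p=v[:3];r=[proj(mt,rw(p,P))[0]-o for P,o in pts]
    r+=[potc(mt,p,v[3]-.066*k)-o for k,o in tp]
    a=v[4];r+=[proj(mt,rw(p,[-.087+.1*np.cos(a),.048+.1*np.sin(a),.035]))[0]-tip]
    return np.concatenate(r)
s=least_squares(f,[.52,.1,1.17,.1,2.44],loss='soft_l1')
p=s.x
print('rack',p[:3].round(4),np.degrees(p[2]),'pot1 x',p[3],'keeper deg',np.degrees(p[4]))
print(f(p).reshape(-1,2).round(1).tolist())
print('side',[(potc(ms,p[:3],p[3]-.066*k)-o).round(1).tolist() for k,o in sp])
np.save('rack.npy',p)
E
python3 fit2.py
```

```text
rack [0.5398 0.0686 1.184 ] 67.84009661394242 pot1 x 0.0872507326768489 keeper deg 145.30576848216515
[[-1.2, -1.1], [-1.6, 0.1], [0.6, 0.2], [3.9, 3.2], [0.3, 0.2], [-0.1, -0.3], [-0.1, -0.5], [-0.0, -0.1]]
side [[-1.3, 1.7], [-1.2, 1.4], [-1.6, 1.2], [0.6, 0.2]]
```

```bash
sed -i 's/\[-.087,-.049,.046\]/[-.0805,-.049,.046]/; s/    return np.conc/    r+=[.6*(potc(ms,p,v[3]-.066*k)-o) for k,o in sp]\n    return np.conc/' fit2.py; python3 fit2.py
python3 - <<'E'
import sys;sys.path.insert(0,'.')
from h import *
p=np.load('rack.npy');x4=p[3]-.198;print('pot4',x4)
s=observe();print(s['clock'])
for n,P in dict(behind=[x4-.033-.011-.035,0,.1],stopend=[-.090,0,.016]).items(): print(n,rw(p[:3],P))
E
```

```text
rack [0.5396 0.0684 1.1812] 67.67852511044983 pot1 x 0.08666490863715315 keeper deg 145.6070553409517
[[-1.0, -1.2], [-1.5, -0.0], [0.6, 0.3], [1.7, 2.4], [0.6, 0.3], [0.2, -0.1], [0.2, -0.3], [0.0, -0.0], [-0.6, 1.0], [-0.6, 0.8], [-0.8, 0.6], [0.5, 0.0]]
side [[-1.0, 1.6], [-0.9, 1.3], [-1.4, 1.0], [0.8, 0.0]]
pot4 -0.11133509136284686
1.2
behind [[ 0.46726303 -0.1076723   0.1       ]]
stopend [[ 0.50537059 -0.01485558  0.016     ]]
```

Emit:
servo_tool([
  [-476,-495,30,0,0,1.618],
  [-476,-495,30,0,0,1.618],
  [-476,-495,30,0,0,1.618],
  [-476,-495,30,0,0,1.618],
  [-476,-495,30,0,0,1.618],
], gripper=0)

```text
clock: 1.82
eef_pos: [0.3134, 0.232, 0.2179]
tool_rot: [0.599, 0.801, 0.001, 0.0]
wrist_force: [1.5, 0.2, 0.2]
grip_width: -0.002
gripper_force: 0.0
```

```bash
cat > go.py <<'E'
# usage: go.py rackx racky z(mm) [tool x angle offset deg] -> tool-frame shift to reach it
import sys
from h import *
from scipy.spatial.transform import Rotation as Rn
p=np.load('rack.npy')
s=observe();T=Rn.from_quat(s['tool_rot'])
a=np.array(list(map(float,sys.argv[1:4])))/1e3
yaw=p[2]+np.radians(float(sys.argv[4]) if len(sys.argv)>4 else 0)
d=T.inv().apply(rw(p[:3],a)[0]-s['eef_pos'])*1e3
G=Rn.from_matrix(np.c_[[np.cos(yaw),np.sin(yaw),0],[np.sin(yaw),-np.cos(yaw),0],[0,0,-1]])
c,sn=np.cos(p[2]),np.sin(p[2]);e=np.array(s['eef_pos'])-[p[0],p[1],0]
print('t',round(s['clock'],2),'now rack',(1e3*np.array([c*e[0]+sn*e[1],-sn*e[0]+c*e[1],e[2]])).round(1),'F',np.round(s['wrist_force'],1),'w',round(s['grip_width'],2))
print('shift',d.round(1),'turn',(T.inv()*G).as_rotvec().round(3))
E
python3 go.py -190 0 100
```

```text
t 1.82 now rack [ 65.4 271.4 217.9] F [1.5 0.2 0.2] w -0.0
shift [-369.    51.8  118. ] turn [ 0.001 -0.     0.676]
```

Emit:
servo_tool([
  [-369,52,60,0,0,0.676],
  [-369,52,60,0,0,0.676],
  [-369,52,60,0,0,0.676],
  [-369,52,60,0,0,0.676],
  [-369,52,60,0,0,0.676],
])

```text
clock: 2.45
eef_pos: [0.4426, -0.0488, 0.1681]
tool_rot: [0.83, 0.558, 0.0, 0.0]
wrist_force: [0.9, -0.3, -0.6]
grip_width: 0.003
gripper_force: 0.0
```

```bash
python3 go.py -190 0 60
```

```text
t 2.45 now rack [-145.3   45.2  168.1] F [ 0.9 -0.3 -0.6] w 0.0
shift [-44.9  44.9 108.1] turn [ 0.001 -0.     0.003]
```

Emit:
servo_tool([
  [-45,45,60,0,0,0],
  [-45,45,90,0,0,0],
  [-45,45,108,0,0,0],
  [-45,45,108,0,0,0],
])

```text
clock: 2.95
eef_pos: [0.4655, -0.105, 0.0586]
tool_rot: [0.829, 0.559, -0.001, -0.002]
wrist_force: [0.7, -0.4, -0.5]
grip_width: -0.003
gripper_force: 0.0
```

```bash
python3 go.py -190 0 60; python3 - <<'E'
from h import *
a=grab_frame('top');w=grab_frame('wrist');s=grab_frame('side')
o=np.hstack([cv2.resize(a[165:285,265:425],(533,400),interpolation=cv2.INTER_CUBIC)[:, :400],cv2.resize(s[130:280,270:420],(400,400),interpolation=cv2.INTER_CUBIC)])
cv2.imwrite('pics/a1.png',o[:,:,::-1]);cv2.imwrite('pics/w1.png',w[:,:,::-1])
E
```

```text
t 2.95 now rack [-188.5    2.7   58.6] F [ 0.7 -0.4 -0.5] w -0.0
shift [-1.5  2.7 -1.4] turn [-0.004 -0.     0.004]
```

View pics/w1.png

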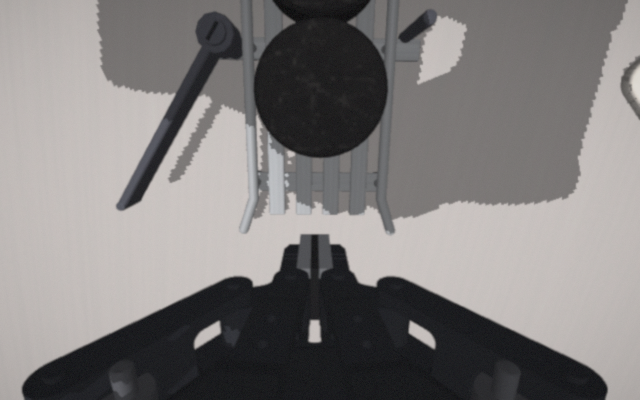

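View pics/a1.png

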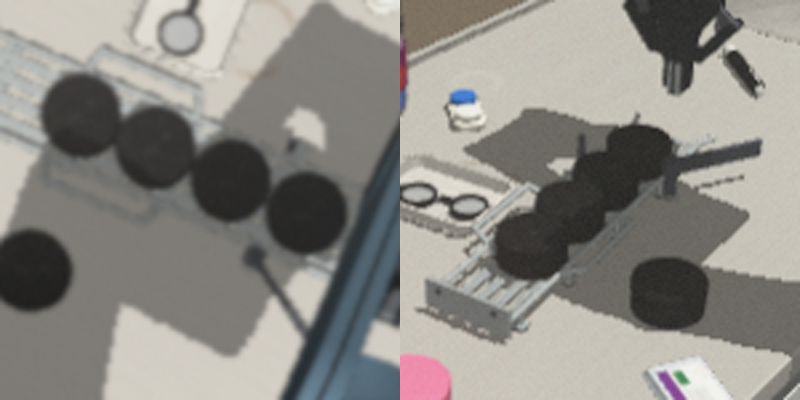

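The wrist view shows pot 4 at (321,87), with the lane centred near column 319 and the fingertips at (314,238), just behind the open end. The keeper is well out of the way. The side and top crops show the row intact.

```bash
python3 - <<'E'
from h import *
p=np.load('rack.npy');m=camera_model('wrist')
R,t=np.array(m['R']),np.array(m['t'])
def hit(px,z):
    u=cv2.undistortPoints(np.array([[px]],float),np.array(m['mtx']),np.array(m['dist']))[0,0]
    C=-R.T@t;d=R.T@np.array([u[0],u[1],1]);w=C+d*(z-C[2])/d[2]
    c,s=np.cos(p[2]),np.sin(p[2]);e=w[:2]-p[:2];return (1e3*np.array([c*e[0]+s*e[1],-s*e[0]+c*e[1]])).round(1)
for n,px,z in [('pot4 L',(255,87),.041),('pot4 R',(387,87),.041),('pot4 back',(321,157),.03),('hub',(214,30),.047),('tip',(125,205),.035),('floor end L',(260,213),.008),('floor end R',(364,213),.008),('pin top',(432,15),.046),('TCP',(314,236),.0586)]: print(n,hit(px,z))
E
```

```text
pot4 L [-111.1   29.9]
pot4 R [-110.7  -33.9]
pot4 back [-146.5   -2.6]
hub [-87.2  46.3]
tip [-172.9  105.7]
floor end L [-186.    35.6]
floor end R [-185.7  -31.2]
pin top [-80.1 -51.1]
TCP [-180.9    1. ]
```

Emit:
servo_tool([
  [-1,5,18,0.0,0,0],
  [0,5,37,0.0,0,0],
  [0,5,37,0,0,0],
  [10,5,37,0,0,0],
  [20,5,37,0,0,0],
])

```text
clock: 3.72
eef_pos: [0.4798, -0.0881, 0.0241]
tool_rot: [0.829, 0.559, 0.001, 0.001]
wrist_force: [-0.4, 0.9, -0.3]
grip_width: 0.0
gripper_force: 0.0
```

```bash
python3 go.py -94 -2 22
```

```text
t 3.73 now rack [-167.5   -4.2   24.1] F [-0.4  0.9 -0.3] w 0.0
shift [73.5 -1.8  2.1] turn [ 0.002 -0.     0.005]
```

Emit:
servo_tool([
  [4,-1,0,0,0,0],
  [8,-1,0,0,0,0],
  [12,-2,0,0,0,0],
  [16,-2,0,0,0,0],
  [20,-2,0,0,0,0],
])

```text
clock: 4.35
eef_pos: [0.4846, -0.0693, 0.023]
tool_rot: [0.829, 0.559, -0.0, 0.0]
wrist_force: [0.4, -2.3, 1.1]
grip_width: 0.001
gripper_force: 0.9
```

Emit:
servo_tool([
  [4,0,0,0,0,0],
  [8,0,0,0,0,0],
  [12,0,0,0,0,0],
  [16,0,0,0,0,0],
  [20,0,0,0,0,0],
])

```text
clock: 4.97
eef_pos: [0.492, -0.0504, 0.023]
tool_rot: [0.829, 0.559, -0.0, -0.0]
wrist_force: [-0.6, -1.4, 1.0]
grip_width: 0.001
gripper_force: 1.0
```

```bash
python3 go.py -94 -2 22;  python3 - <<'E'
from h import *
w=grab_frame('wrist');cv2.imwrite('pics/w2.png',w[:,:,::-1])
E
```

```text
t 4.97 now rack [-128.    -1.2   23. ] F [-0.6 -1.4  1. ] w 0.0
shift [34.  1.  1.] turn [-0.     0.     0.005]
```

View pics/w2.png

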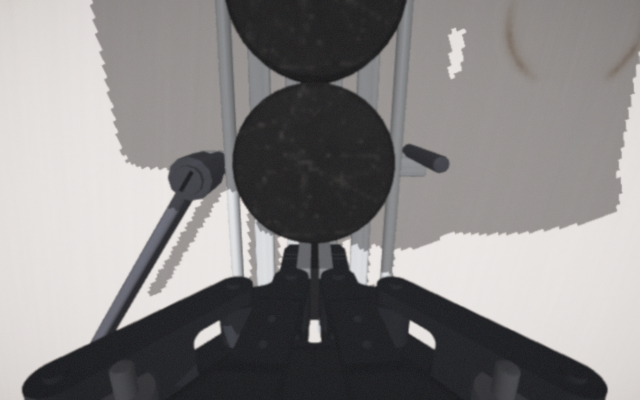

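Pot 4 at (313,162) is centred on the fingertips, pot 3 touches it, and nothing fouls. I'll carry on pushing.

Emit:
servo_tool([
  [4,0,0,0,0,0],
  [8,0,0,0,0,0],
  [12,0,0,0,0,0],
  [16,0,0,0,0,0],
  [20,0,0,0,0,0],
])

```text
clock: 5.65
eef_pos: [0.4995, -0.0319, 0.023]
tool_rot: [0.829, 0.559, -0.0, -0.0]
wrist_force: [0.1, -1.5, 1.3]
grip_width: -0.0
gripper_force: 0.7
```

Emit:
servo_tool([
  [3,0,0,0,0,0],
  [6,0,0,0,0,0],
  [8,0,0,0,0,0],
  [10,0,0,0,0,0],
  [12,0,0,0,0,0],
])

```text
clock: 6.28
eef_pos: [0.5039, -0.0209, 0.023]
tool_rot: [0.829, 0.559, -0.0, -0.0]
wrist_force: [-1.2, -1.9, 0.1]
grip_width: -0.003
gripper_force: 0.6
```

```bash
python3 go.py -90 -2 22
```

```text
t 6.28 now rack [-96.2  -1.   23. ] F [-1.2 -1.9  0.1] w -0.0
shift [6.2 1.  1. ] turn [-0.    -0.     0.005]
```

Now creeping onto the stop, watching the force.

Emit:
servo_tool([
  [1,0,0,0,0,0],
  [2,0,0,0,0,0],
  [3,0,0,0,0,0],
  [4,0,0,0,0,0],
])

```text
clock: 6.78
eef_pos: [0.5054, -0.0173, 0.023]
tool_rot: [0.829, 0.559, -0.0, -0.0]
wrist_force: [-0.1, -0.6, -1.1]
grip_width: 0.001
gripper_force: 0.6
```

Emit:
servo_tool([
  [1,0,0,0,0,0],
  [2,0,0,0,0,0],
])

```text
clock: 7.02
eef_pos: [0.506, -0.0158, 0.023]
tool_rot: [0.829, 0.559, -0.0, 0.0]
wrist_force: [-3.0, -5.4, 1.9]
grip_width: -0.001
gripper_force: 3.0
```

Emit:
servo_tool([
  [0.5,0,0,0,0,0],
  [1,0,0,0,0,0],
])

```text
clock: 7.28
eef_pos: [0.5061, -0.0157, 0.023]
tool_rot: [0.829, 0.559, -0.001, 0.0]
wrist_force: [-3.1, -8.9, 1.7]
grip_width: 0.002
gripper_force: 4.6
```

```bash
python3 go.py -90 -2 22;  python3 - <<'E'
from h import *
w=grab_frame('top');s=grab_frame('side')
o=np.hstack([cv2.resize(w[155:275,240:360],(400,400),interpolation=cv2.INTER_CUBIC),cv2.resize(s[150:270,270:390],(400,400),interpolation=cv2.INTER_CUBIC)])
cv2.imwrite('pics/a2.png',o[:,:,::-1])
E
```

```text
t 7.28 now rack [-90.5  -0.9  23. ] F [-3.1 -8.9  1.7] w 0.0
shift [0.5 1.1 1. ] turn [-0.     0.002  0.006]
```

View pics/a2.png

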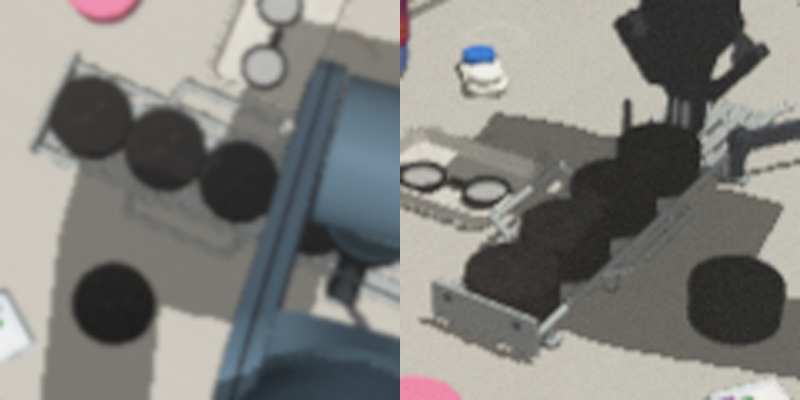

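The first pot is against the stop (top crop (92,118), side crop (510,275)), the row is closed up, and the force rose to 9 N. Next I'll back off straight and go over to the keeper's outer side.

Emit:
servo_tool([
  [-8,0,0,0,0,0],
  [-24,0,0,0,0,0],
  [-45,0,0,0,0,0],
  [-60,0,-20,0,0,0],
  [-60,0,-55,0,0,0],
])

```text
clock: 8.0
eef_pos: [0.4824, -0.0713, 0.0775]
tool_rot: [0.83, 0.558, -0.001, -0.001]
wrist_force: [0.4, -0.4, 0.2]
grip_width: 0.002
gripper_force: 0.0
```

```bash
python3 go.py -124 116 80
```

```text
t 8.0 now rack [-151.    -0.2   77.5] F [ 0.4 -0.4  0.2] w 0.0
shift [  27.3 -116.1   -2.1] turn [-0.003 -0.     0.003]
```

Emit:
servo_tool([
  [10,-40,-3,0,0,0],
  [20,-90,-3,0,0,0],
  [27,-116,-3,0,0,0],
  [27,-116,-3,0,0,0],
])

```text
clock: 8.5
eef_pos: [0.3848, -0.001, 0.081]
tool_rot: [0.829, 0.559, -0.0, -0.0]
wrist_force: [-0.1, -0.1, -0.1]
grip_width: -0.001
gripper_force: 0.0
```

```bash
python3 go.py -124 116 28;  python3 - <<'E'
from h import *
w=grab_frame('wrist');s=grab_frame('side')
o=np.hstack([cv2.resize(w,(480,300)),cv2.resize(s[130:250,310:430],(300,300),interpolation=cv2.INTER_CUBIC)])
cv2.imwrite('pics/a3.png',o[:,:,::-1])
p=np.load('rack.npy')
for f in range(145,271,10):
    a=np.radians(f);h=11*abs(np.sin(a))+14.5*abs(np.cos(a))+2.5
    print(f,(np.array([-87,46.5])+65*np.array([np.cos(a),np.sin(a)])-h*np.array([-np.sin(a),np.cos(a)])).round(0))
E
```

```text
t 8.5 now rack [-123.   116.8   81. ] F [-0.1 -0.1 -0.1] w -0.0
shift [-1.   0.8 53. ] turn [-0.001 -0.     0.006]
145 [-128.  101.]
155 [-137.   92.]
165 [-145.   82.]
175 [-150.   70.]
185 [-153.   59.]
195 [-155.   48.]
205 [-154.   37.]
215 [-152.   26.]
225 [-147.   15.]
235 [-141.    5.]
245 [-131.   -5.]
255 [-120.  -12.]
265 [-107.  -17.]
```

View pics/a3.png

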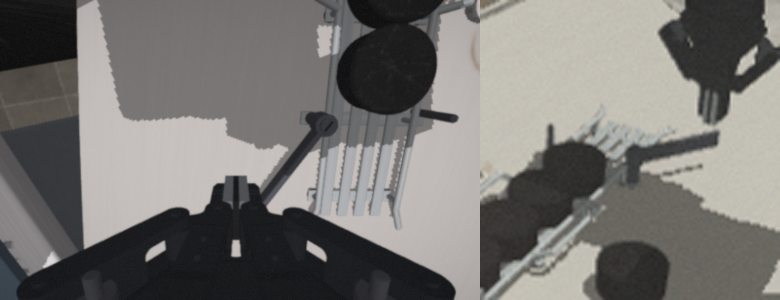

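The fingers at (236,178) are on the outer side of the bar, which runs from the hub at (325,123) down-left. The clearance works out at about 16 mm, so I'll descend.

Emit:
servo_tool([
  [1,-1,25,0,0,0],
  [1,-1,45,0,0,0],
  [1,-1,53,0,0,0],
  [1,-1,53,0,0,0],
])

```text
clock: 9.1
eef_pos: [0.3866, -0.0008, 0.0277]
tool_rot: [0.829, 0.559, -0.0, -0.0]
wrist_force: [0.5, -0.6, 0.5]
grip_width: 0.004
gripper_force: 0.0
```

```bash
python3 go.py -128 101 28
```

```text
t 9.1 now rack [-122.1  115.2   27.7] F [ 0.5 -0.6  0.5] w 0.0
shift [-5.9 14.2 -0.3] turn [-0.001  0.     0.004]
```

Emit:
servo_tool([
  [-3,7,0,0,0,0],
  [-6,14,0,0,0,0],
  [-10,18.5,0,0,0,0],
  [-15,23,0,0,0,0],
  [-19,28,0,0,0,0],
])

```text
clock: 9.72
eef_pos: [0.4049, -0.0288, 0.028]
tool_rot: [0.829, 0.559, -0.0, -0.0]
wrist_force: [-0.2, 0.3, 0.1]
grip_width: -0.0
gripper_force: 0.3
```

```bash
python3 go.py -145 82 28
```

```text
t 9.72 now rack [-141.    87.6   28. ] F [-0.2  0.3  0.1] w -0.0
shift [-4.   5.6  0. ] turn [-0.    -0.     0.005]
```

Emit:
servo_tool([
  [-4,5.6,0,0,0,0],
  [-7,11.6,0,0,0,0],
  [-9,17.6,0,0,0,0],
  [-11,23,0,0,0,0],
  [-12,28.6,0,0,0,0],
])

```text
clock: 10.35
eef_pos: [0.4271, -0.0505, 0.0279]
tool_rot: [0.829, 0.559, -0.0, -0.0]
wrist_force: [-0.5, 0.5, 0.4]
grip_width: 0.0
gripper_force: 0.4
```

Emit:
servo_tool([
  [-1,6,0,0,0,0],
  [-2,11,0,0,0,0],
  [-1.5,16.5,0,0,0,0],
  [-1,22,0,0,0,0],
  [0,27.5,0,0,0,0],
])

```text
clock: 10.98
eef_pos: [0.4528, -0.0607, 0.028]
tool_rot: [0.829, 0.559, -0.0, 0.0]
wrist_force: [-1.4, -0.1, -0.5]
grip_width: 0.0
gripper_force: 0.3
```

```bash
python3 go.py -152 26 28;  python3 - <<'E'
from h import *
w=grab_frame('wrist')
cv2.imwrite('pics/w4.png',w[:,:,::-1])
E
```

```text
t 10.97 now rack [-152.4   31.2   28. ] F [-1.4 -0.1 -0.5] w 0.0
shift [ 0.3  5.2 -0. ] turn [0.    0.    0.005]
```

View pics/w4.png

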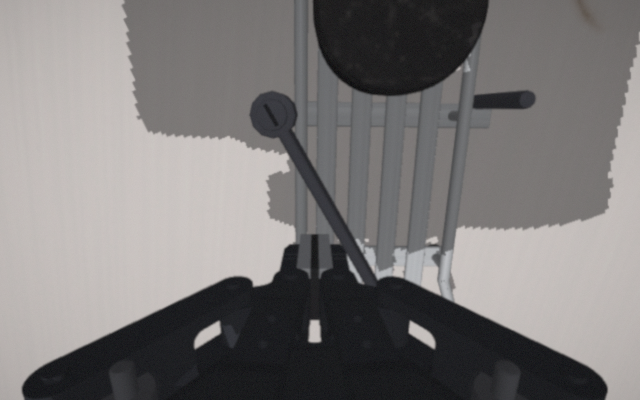

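The bar runs from the hub at (273,113) to about (370,280) and is being carried by the fingertips over the lane. Pot 4 is undisturbed, so I'll continue the arc.

Emit:
servo_tool([
  [0.4,5,0,0,0,0],
  [2.4,10.5,0,0,0,0],
  [5.4,16,0,0,0,0],
  [8.4,21,0,0,0,0],
  [11.4,26,0,0,0,0],
])

```text
clock: 11.65
eef_pos: [0.4813, -0.0597, 0.028]
tool_rot: [0.829, 0.559, 0.0, 0.0]
wrist_force: [-1.1, 0.3, -0.6]
grip_width: -0.003
gripper_force: 0.3
```

Emit:
servo_tool([
  [5,5,0,0,0,0],
  [10,10,0,0,0,0],
  [15,14,0,0,0,0],
  [21,17,0,0,0,0],
  [26,19.5,0,0,0,0],
])

```text
clock: 12.28
eef_pos: [0.5089, -0.0427, 0.028]
tool_rot: [0.829, 0.559, -0.0, 0.0]
wrist_force: [-0.9, -0.1, 0.3]
grip_width: -0.001
gripper_force: 0.3
```

```bash
python3 go.py -101 -19 28
```

```text
t 12.28 now rack [-114.4  -13.9   28. ] F [-0.9 -0.1  0.3] w -0.0
shift [13.4  5.2 -0. ] turn [-0.     0.     0.005]
```

Emit:
servo_tool([
  [4,2,0,0,0,0],
  [7,4,0,0,0,0],
  [9.5,5,0,0,0,0],
  [11,5,0,0,0,0],
  [12,5,0,0,0,0],
])

```text
clock: 12.9
eef_pos: [0.518, -0.0338, 0.0281]
tool_rot: [0.829, 0.559, 0.0, 0.0]
wrist_force: [0.5, -0.8, 0.5]
grip_width: 0.002
gripper_force: 0.2
```

Emit:
servo_tool([
  [0.7,0,0,0,0,0],
  [1.5,0,0,0,0,0],
])

```text
clock: 13.15
eef_pos: [0.5184, -0.0325, 0.0281]
tool_rot: [0.829, 0.559, -0.0, 0.0]
wrist_force: [-0.7, -4.4, 0.8]
grip_width: -0.002
gripper_force: 1.8
```

Emit:
servo_tool([
  [0.5,0,0,0,0,0],
  [1,0,0,0,0,0],
  [1,0,0,0,0,0],
])

```text
clock: 13.52
eef_pos: [0.5184, -0.0324, 0.028]
tool_rot: [0.829, 0.559, -0.001, 0.0]
wrist_force: [-1.6, -6.4, 0.5]
grip_width: 0.0
gripper_force: 3.3
```

```bash
python3 go.py -101 -19 28
```

```text
t 13.53 now rack [-101.3  -18.7   28. ] F [-1.6 -6.4  0.5] w 0.0
shift [0.3 0.3 0. ] turn [-0.     0.002  0.005]
```

The bar is firm on the pin. I'll withdraw straight back, then up, then look.

Emit:
servo_tool([
  [-4,0,0,0,0,0],
  [-15,0,0,0,0,0],
  [-35,0,0,0,0,0],
  [-50,0,-40,0,0,0],
  [-50,0,-90,0,0,0],
])

```text
clock: 14.15
eef_pos: [0.4984, -0.0786, 0.1179]
tool_rot: [0.83, 0.558, -0.001, -0.001]
wrist_force: [0.5, -1.6, 0.2]
grip_width: -0.002
gripper_force: 0.0
```

```bash
python3 go.py -101 -19 28;  python3 - <<'E'
from h import *
w=grab_frame('wrist');s=grab_frame('side')
o=np.hstack([cv2.resize(w,(480,300)),cv2.resize(s[150:270,270:390],(300,300),interpolation=cv2.INTER_CUBIC)])
cv2.imwrite('pics/a5.png',o[:,:,::-1])
E
```

```text
t 14.15 now rack [-151.7  -17.8  117.9] F [ 0.5 -1.6  0.2] w -0.0
shift [50.7  1.7 89.9] turn [-0.004 -0.     0.003]
```

View pics/a5.png

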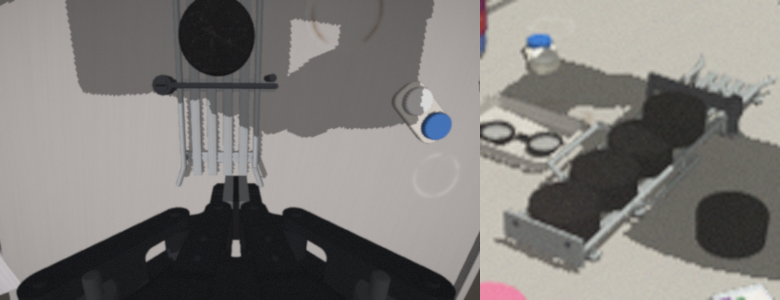

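The keeper lies square across the lane against the rest pin (bar from (165,85) to (277,86)). The row is home against the stop and closed up, and the spare pot and tray look untouched. The hand is clear, so I'll settle briefly and hand in.

Emit:
servo_tool([
  [0,0,-30,0,0,0],
  [0,0,-30,0,0,0],
  [0,0,-30,0,0,0],
])

```text
clock: 14.62
eef_pos: [0.4993, -0.0776, 0.1469]
tool_rot: [0.829, 0.559, -0.0, -0.001]
wrist_force: [-0.4, -0.0, -0.8]
grip_width: -0.0
gripper_force: 0.0
```

```bash
python3 -c "
from station import *
print(close_job())"
```

```text
the job is handed in; nothing more can be done
None
```

The row of four pots is closed up against the end stop, the keeper is shut on its rest pin, the hand is clear, and the job was handed in at about 14.6 s (no verdict was returned).

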